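Mask a glue-up jig and mix the glue

ROBOT

A 6-joint arm with a two-finger parallel gripper is mounted at the origin on a cart in front of the work surface, level with it; the furniture and walls round the work are solid. World frame = base frame: x ahead of the robot, y to its left, z up, the work surface at z = 0. Lengths are in m, angles in rad, forces in N, time in s.
With the tool pointing down it reaches from about 0.425 to 0.95 m from the base axis. Payload 3.5 kg.
Tool frame: the origin (TCP) lies on the centre line of the jaws, within the pads' length; the fingertips stand 14 mm ahead of it and the grasp point (between the pads) lies 5 mm behind it (ctrl.tip_reach is the distance from the TCP to the fingertips, in m); z points along the fingers, y is the line along which they close (so a half turn about z gives the same grasp; the last joint's range is limited). The gripper opens to 85 mm and grips with 20 to 120 N. Pads are 22 mm wide; open, the fingers measure 114 mm over their backs; the gripper's body (76 mm by 85 mm) begins 54 mm behind the grasp point. The pads swing forward as they close: fully open they stand 13 mm farther back than shut.
Start: joints at [-1.48, 0.286, 1.577, -0, 1.279, -0.15], TCP at [0.161, -0.656, 0.245] pointing down, gripper open.
Joint ranges: [-2.77, 2.77], [-0.9, 2.22], [0.21, 2.48], [-1.53, 4.67], [0.24, 2.81], [-2.84, 2.84]. Speed limits (rad/s): [2.79, 2.79, 3.14, 3.14, 3.14, 3.14].

INTERFACE

Orientations are given as a unit quaternion [x, y, z, w].
In Python, from plant import get_state, imaging, workorder, ctrl gives the robot as it stands. The module is installed in compiled form; this text tells all that it offers.
- The arm moves only by the shell command python3 -m jog 'ROWS' [FORCE]. ROWS is JSON, a list of rows, each a list of 7 numbers: the closure, from 0 (fully open) to 1 (shut), then the shift along the tool's x, y, z in mm, then the turn, a rotation vector about the tool's x, y, z in rad. In form: [[gripper, tx, ty, tz, ax, ay, az], ...]. A call has 1 to 12 rows; each row is the pose to reach, as a shift and turn from the pose commanded when the call began, along the tool's axes at that moment; what a row does not reach only later rows make up. A row lasts 1/10 s, in which the tool goes at most 50 mm and 8.59 degrees, less where a joint would pass 70% of its speed; a pose out of reach is approached as far as the arm can. A call with a gripper value outside its range is refused whole. The fingers move at their own pace and stop on an object; FORCE is the grip in N (left out, the last holds). Time passes only in rows, so rows that repeat a pose let the fingers close. It gives the time, the measured TCP pose, the force, the opening and the grip force at its end, in the units of the state.
- get_state(): the state, without advancing time (a new reading comes with each control period).
- imaging.read_camera(name): name is "side" or "top"; returns a dict with "image" (400x640x3 uint8, blue, green, red), "fx", "fy", "cx", "cy" (pixels), "k1" (the pictures are not rectified: a ray, as slopes to the right and down, at radius r is drawn at 1 + k1 r^2 times it, then the intrinsics apply), "R" (3x3) and "t" (3): a world point X has camera coordinates R X + t. Camera axes: x right, y down, z forward; pixel columns grow to the right and rows downward; lengths in m; the calibration is good to about 2 mm. A picture is of the moment at which its call begins. There is no depth.
- workorder.sign_off(): hands the job in; it is judged then, once.
The state is a dict: "time": time; "qpos": joint angles; "dq": joint speeds; "joint_efforts": joint torques, N m; "eef_pos": TCP position; "tcp_rot": TCP orientation; "contact_force": force on the tool from outside, world axes, zero at the start; "wrist_torque": the same for the moment, N m; "opening": opening from 0.0 (shut) to 1.0 (fully open); "finger_force": force on a finger pad.
Only numpy, scipy, OpenCV 4.12 (cv2) and the standard library are available. Lean on these libraries where they do the work, as an engineer would, in place of code of your own. Each camera call takes 0.05 s, during which the arm holds its last target. There are 200 camera calls.

TASK

Get the glue-up ready: lay every wooden blank flat in a nest of its own in the jig, the same side down as it lies now, then set the aluminium mask plate on the jig with its underside on the pin tips, a centimetre or two towards the front rail from its place, and slide it over the tips, away from the front rail, until its holes drop over both pins and it lies fully home. After that, take the yellow glue bottle, press it upright down on the mixer's sprung pad until the pad is fully down and keep it there for a good second, and finally stand the bottle upright, wholly on the cork coaster. Leave the tape measure, the steel block and the sanding block where they are.

Things in the scene. Friction and masses are not known exactly. Their poses are not given: they have to be found in the camera images.
- jig: Fixed plywood jig, 160 (x) x 210 (y) mm. Origin: centre of its underside, on the bench. +x points from the front rail to the rear rail, which carries two pins. Base slab 10 mm thick; front rail x -76 to -62 mm, rear rail x 26 to 60 mm, both full width, tops 34 mm above the bench. Between them a row of four nests along y.
- pin_a (a point): Tip of a steel locating pin on the jig's rear rail (jig x 42, y -75 mm), 44 mm above the bench: 8 mm diameter, bevelled tip, standing 10 mm above the rail.
- pin_b (a point): Tip of a steel locating pin on the jig's rear rail (jig x 42, y 75 mm), 44 mm above the bench: 8 mm diameter, bevelled tip, standing 10 mm above the rail.
- nest_1 (a point): Centre of the floor of nest 1 of the jig (10 mm above the bench; jig x -20 mm, y -66 mm). Pocket 31 mm along jig x, 37 mm along jig y, with ribs 5 mm high and 5 to 7 mm wide all round it; nests are 44 mm apart.
- nest_2 (a point): Centre of the floor of nest 2 of the jig (10 mm above the bench; jig x -20 mm, y -22 mm). Pocket 31 mm along jig x, 37 mm along jig y, with ribs 5 mm high and 5 to 7 mm wide all round it; nests are 44 mm apart.
- nest_3 (a point): Centre of the floor of nest 3 of the jig (10 mm above the bench; jig x -20 mm, y 22 mm). Pocket 31 mm along jig x, 37 mm along jig y, with ribs 5 mm high and 5 to 7 mm wide all round it; nests are 44 mm apart.
- nest_4 (a point): Centre of the floor of nest 4 of the jig (10 mm above the bench; jig x -20 mm, y 66 mm). Pocket 31 mm along jig x, 37 mm along jig y, with ribs 5 mm high and 5 to 7 mm wide all round it; nests are 44 mm apart.
- seat (a point): Where the mask plate's origin lies when the plate is home: on the jig's centre, level with the rail tops (34 mm above the bench). Axes as the jig's.
- mask: Loose aluminium plate, 150 (x) x 200 (y) x 6 mm, 0.4 kg, lying flat. Origin: centre of its underside. Wooden grip bar on top, centred at x 6, y 0 mm: 14 (x) x 64 (y) mm, 6 to 34 mm above the underside. Four small windows over the blanks. Home, its underside rests on both rails, its +x along the jig's +x.
- hole_a (a point): Underside centre of the mask plate's round 12 mm hole (plate x 42, y -75 mm); goes over pin_a.
- hole_b (a point): Underside centre of the mask plate's slot, 12 (x) x 16 (y) mm (plate x 42, y +75 mm); goes over pin_b.
- blank_1: Small sawn wooden blank, 24 (x) x 30 (y) x 22 (z) mm, 25 g, lying flat. Origin: centre of its underside. Two to four blanks are present; the others are absent (None). In a nest its 30 mm side lies along the jig's y, either way round, with 3 mm play each side, its top 2 mm below the rail tops.
- blank_2: Small sawn wooden blank, 24 (x) x 30 (y) x 22 (z) mm, 25 g, lying flat. Origin: centre of its underside. Two to four blanks are present; the others are absent (None). In a nest its 30 mm side lies along the jig's y, either way round, with 3 mm play each side, its top 2 mm below the rail tops.
- blank_3: Small sawn wooden blank, 24 (x) x 30 (y) x 22 (z) mm, 25 g, lying flat. Origin: centre of its underside. Two to four blanks are present; the others are absent (None). In a nest its 30 mm side lies along the jig's y, either way round, with 3 mm play each side, its top 2 mm below the rail tops.
- blank_4: Small sawn wooden blank, 24 (x) x 30 (y) x 22 (z) mm, 25 g, lying flat. Origin: centre of its underside. Two to four blanks are present; the others are absent (None). In a nest its 30 mm side lies along the jig's y, either way round, with 3 mm play each side, its top 2 mm below the rail tops.
- glue: Yellow glue bottle with a paper band and black cap, loose, standing upright, about 0.25 kg (not the white, red-capped bottle at the back, which is fixed). Origin: centre of its underside. Body a 58 mm cylinder up to 88 mm, then a shoulder and a 32 mm cap up to 118 mm.
- mixer: Fixed low grey bottle mixer, 100 x 100 mm, housing top 26 mm above the bench. Origin: centre of its underside. In its middle a round black rubber pad, 76 mm in diameter, carried on a spring.
- pad_top (a point): Centre of the top of the mixer's pad when not pressed, 44 mm above the bench (this point does not move with the pad).
- pad (a joint): Travel of the mixer's pad in m: 0 up, 0.008 fully pressed. It begins to yield at about 3 N and takes 9 N to hold fully down; it springs back when released.
- coaster: Fixed round cork coaster, 96 mm in diameter, 5 mm thick. Origin: centre of its underside.
- tape_measure: Yellow tape measure, 59 x 65 x 31 mm, a bystander. Origin: centre of its underside.
- steel_block: Small grey steel setting block, 26 x 40 x 13 mm, a bystander. Origin: centre of its underside.
- sanding_block: Cork sanding block, 40 x 64 x 27 mm, a bystander. Origin: centre of its underside.

How it is judged:
On the way, in this order (a step that is already met when the one before it is completed fails the run):
1. every blank lies flat in a nest of its own ((horizontal distance between blank_1 and nest_1 below 0.007 m or horizontal distance between blank_1 and nest_2 below 0.007 m or horizontal distance between blank_1 and nest_3 below 0.007 m or horizontal distance between blank_1 and nest_4 below 0.007 m) and z of each of blank_1, blank_2, blank_3, blank_4 in the frame of jig below 0.0125 m and angle between each of blank_1, blank_2, blank_3, blank_4's own z axis and vertical below 0.08 rad and (horizontal distance between blank_2 and nest_1 below 0.007 m or horizontal distance between blank_2 and nest_2 below 0.007 m or horizontal distance between blank_2 and nest_3 below 0.007 m or horizontal distance between blank_2 and nest_4 below 0.007 m) and (horizontal distance between blank_3 and nest_1 below 0.007 m or horizontal distance between blank_3 and nest_2 below 0.007 m or horizontal distance between blank_3 and nest_3 below 0.007 m or horizontal distance between blank_3 and nest_4 below 0.007 m) and (horizontal distance between blank_4 and nest_1 below 0.007 m or horizontal distance between blank_4 and nest_2 below 0.007 m or horizontal distance between blank_4 and nest_3 below 0.007 m or horizontal distance between blank_4 and nest_4 below 0.007 m)), for 0.2 s.
2. the mask plate rests on the jig, short of its place by about a centimetre or two towards the front rail, underside on the pin tips (contact force between mask and jig above 0.3 N and x of mask in the frame of seat between -0.04 and -0.008 m and y of mask in the frame of seat between -0.02 and 0.02 m and z of mask in the frame of seat above 0.003 m and angle between mask's own z axis and vertical below 0.2 rad), for 0.1 s.
3. the mask plate slides on, still touching the jig, to within a few millimetres of its place (contact force between mask and jig above 0.1 N and x of mask in the frame of seat between -0.008 and -0.003 m and z of mask in the frame of seat above 0.003 m).
4. the mask plate has dropped over both pins and lies fully home (horizontal distance between mask and seat below 0.006 m and z of mask in the frame of jig below 0.0365 m and angle between mask's own z axis and vertical below 0.03 rad and angle between the x axis of mask and the x axis of jig, either way round below 0.06 rad), for 0.2 s.
5. the upright bottle holds the mixer's pad fully down (value of joint pad above 0.0065 m and contact force between glue and mixer above 4 N and angle between glue's own z axis and vertical below 0.15 rad), for 0.6 s.
At the end, for the whole second after the job is handed in: Every blank lies flat in its own nest (centre within 7 mm, underside within 2.5 mm of the floor); the mask plate lies level over both pins (within 6 mm sideways, 2.5 mm in height); the bottle stands still and upright on the coaster (within 19 mm of its centre); the pad is up (all of step 1 and all of step 4 and horizontal distance between glue and coaster below 0.019 m and height (world z) of glue below 0.009 m and angle between glue's own z axis and vertical below 0.06 rad and linear speed of each of glue, mask below 0.02 m/s and value of joint pad below 0.002 m); the robot touches nothing.
It fails at once if the tape measure is pushed away (distance of tape_measure from where it was at the start of the episode above 0.04 m).
It fails at once if the steel block is pushed away (distance of steel_block from where it was at the start of the episode above 0.04 m).
It fails at once if the sanding block is pushed away (distance of sanding_block from where it was at the start of the episode above 0.04 m).
Of blank_1, blank_2, blank_3, blank_4 only 2 to 4 are there at a start; the rules pass over those that are not, and their reading is None.
At some moment in a run one of blank_1, blank_2, blank_3, blank_4, mask may be knocked a few centimetres aside while the robot is not near it.
Once in a run the grip may slacken for a moment while it holds something.
It also fails if it takes over 210 s, if anything falls off the work surface, if the arm or the gripper's body presses on something with over 40 N, if the wrist force passes 120 N, or if a joint passes its speed limit or range.

## Working session

There is one attempt and no reset: what is moved stays moved. The work goes in short steps, Python scripts to look and compute and a shell command to move; the robot and the scene stay as the last step left them, time stands still between calls to the robot, and variables do not carry over. Pictures are saved under pics/ and viewed, at most 14 in all, crops included, and the job is handed in when it is done.

```bash
ls; mkdir -p pics
python3 - <<'E'
from plant import get_state, imaging, workorder, ctrl
import cv2
print(get_state()); print(ctrl.tip_reach)
for n in("top","side"):
    d=imaging.read_camera(n); cv2.imwrite(f"pics/{n}0.png",d["image"]); print({k:v for k,v in d.items() if k!="image"})
E
```

```text
pics
{'time': 0.0, 'qpos': array([-1.47999974e+00,  2.87214558e-01,  1.57819834e+00, -2.79349771e-05,
        1.27857498e+00, -1.50031094e-01]), 'dq': array([-7.08696373e-04, -5.90779884e-04, -1.71122340e-03, -2.14895299e-04,
       -4.00359546e-05,  1.45344641e-03]), 'joint_efforts': array([-7.85744487e-04, -4.05983841e+01, -2.92622870e+01, -9.78756907e-05,
        5.98714192e-03, -8.72586952e-06]), 'eef_pos': array([ 0.16093645, -0.65488683,  0.24390298]), 'tcp_rot': array([ 9.92757812e-01,  1.20126985e-01,  2.21001412e-05, -1.19748306e-03]), 'contact_force': array([0.27426103, 0.41231756, 0.29587164]), 'wrist_torque': array([ 0.04565488, -0.0148491 , -0.02520559]), 'finger_force': 0.0, 'opening': 0.9985929920146028}
0.014
{'fx': 504.2371754695275, 'fy': 504.2371754695275, 'cx': 319.6868297088905, 'cy': 199.36919073463702, 'k1': -0.04710618657864151, 'R': array([[ 4.32215962e-04, -9.99999874e-01,  2.55727302e-04],
       [-9.97260331e-01, -4.49948157e-04, -7.39704611e-02],
       [ 7.39705668e-02, -2.23055480e-04, -9.97260400e-01]]), 't': array([-0.08810495,  0.58854054,  1.72268785])}
{'fx': 418.712747141515, 'fy': 418.712747141515, 'cx': 321.8860168157078, 'cy': 202.67798575686837, 'k1': -0.09510136015436746, 'R': array([[-0.99993774,  0.01034807, -0.00417472],
       [ 0.00938265,  0.57724026, -0.81652045],
       [-0.00603959, -0.81650879, -0.57730141]]), 't': array([0.57210854, 0.08674483, 1.3610427 ])}
```

View pics/top0.png

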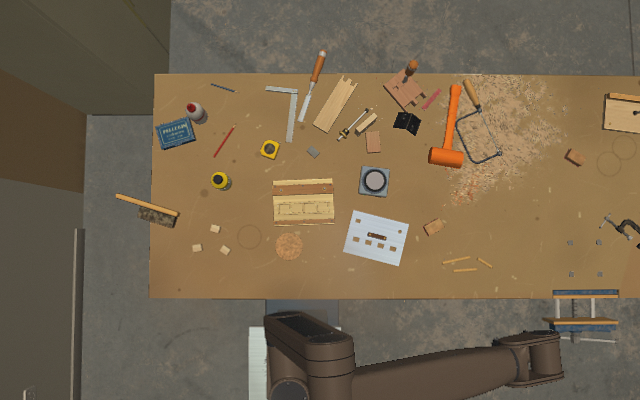

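View pics/side0.png

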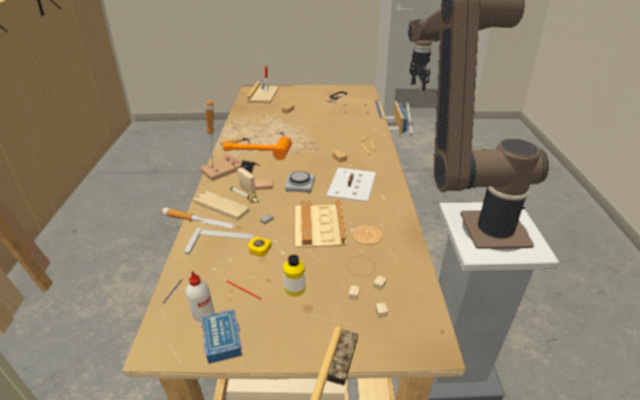

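The top view shows three blanks at (197,248), (225,250) and (215,229), with the mask plate at (376,238) and the jig at (304,201), rear rail up. It also shows the glue at (221,181), mixer at (374,180), coaster at (289,245), tape measure at (270,148), steel block at (313,152) and sanding block, probably, at (433,227). The side view agrees with all of these.

```bash
cat > h.py <<'E'
import numpy as np, cv2
from plant import get_state, imaging
from scipy.spatial.transform import Rotation as Ro
def cam(n): return imaging.read_camera(n)
def ray(d,px):
    K=np.array([[d["fx"],0,d["cx"]],[0,d["fy"],d["cy"]],[0,0,1.]])
    u=cv2.undistortPoints(np.float64(px).reshape(-1,1,2),K,np.array([d["k1"],0,0,0,0.]))[:,0]
    v=np.c_[u,np.ones(len(u))]@d["R"]; return -d["R"].T@d["t"],v
def plane(d,px,z):
    c,v=ray(d,px); return (c+v*((z-c[2])/v[:,2])[:,None])[:,:2]
def proj(d,X):
    K=np.array([[d["fx"],0,d["cx"]],[0,d["fy"],d["cy"]],[0,0,1.]])
    return cv2.projectPoints(np.float64(X).reshape(-1,1,3),cv2.Rodrigues(d["R"])[0],d["t"],K,np.array([d["k1"],0,0,0,0.]))[0][:,0]
def blobs(m,amin,box=None):
    m=m.astype(np.uint8)
    if box: 
        k=np.zeros_like(m);x0,y0,x1,y1=box;k[y0:y1,x0:x1]=1;m=m*k
    n,l,s,c=cv2.connectedComponentsWithStats(m)
    return [(c[i],s[i],l==i) for i in range(1,n) if s[i][4]>=amin]
def crop(im,box,f,name):
    x0,y0,x1,y1=box; cv2.imwrite(name,cv2.resize(im[y0:y1,x0:x1],None,fx=f,fy=f,interpolation=cv2.INTER_CUBIC))
def tool(target):
    """shift in tool axes, mm, from current pose to world target"""
    s=get_state(); return 1e3*Ro.from_quat(s["tcp_rot"]).inv().apply(np.array(target)-s["eef_pos"])
E
python3 - <<'E'
from h import *
d=cam("top"); im=d["image"]; crop(im,(180,165,450,275),2.95,"pics/c1.png")
d2=cam("side"); crop(d2["image"],(280,160,440,330),3.5,"pics/c2.png")
print(-d["R"].T@d["t"])
hsv=cv2.cvtColor(im,cv2.COLOR_BGR2HSV)
for p in [(197,248),(225,250),(215,229),(240,260),(289,245),(360,225),(304,184),(304,195),(221,175),(374,180),(433,227)]: print(p,hsv[p[1],p[0]],end=' ')
E
```

```text
[ 0.45953802 -0.08745587  1.76152552]
(197, 248) [ 18  97 192] (225, 250) [ 18  98 197] (215, 229) [ 18  98 198] (240, 260) [ 16 124 148] (289, 245) [ 16 130 174] (360, 225) [100  15 201] (304, 184) [ 16 129 180] (304, 195) [ 20 111 207] (221, 175) [ 24 214 195] (374, 180) [ 15  26 156] (433, 227) [ 16 134 170]
```

View pics/c1.png

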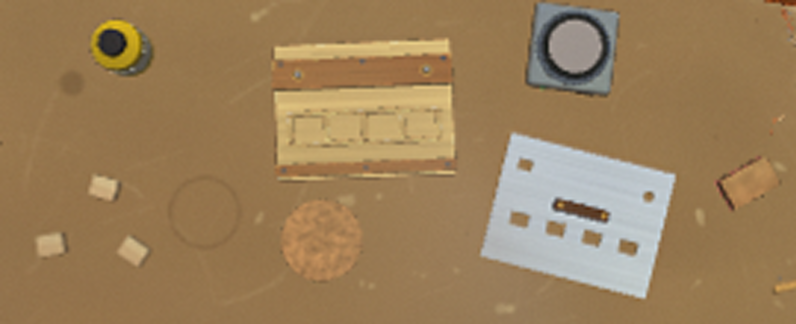

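View pics/c2.png

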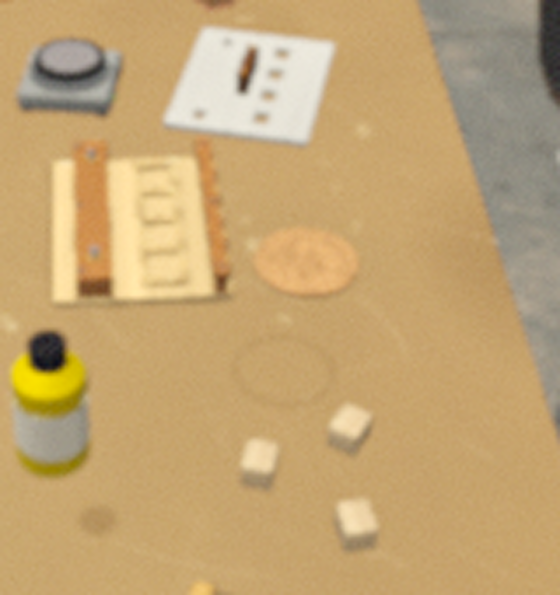

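The crops show the pins at crop pixels (297,75) and (426,70). The mask's round hole is at (648,196) and its slot at (525,164), so its rear side already faces up, with a yaw of about -14°. The three blanks lie on clear bench.

```bash
cat > meas.py <<'E'
from h import *
d=cam("top"); im=d["image"].astype(int); hsv=cv2.cvtColor(d["image"],cv2.COLOR_BGR2HSV).astype(int); H,S,V=hsv[...,0],hsv[...,1],hsv[...,2]
def rect(m,z):
    ys,xs=np.nonzero(m); c=cv2.findContours(m.astype(np.uint8),0,1)[0][0]
    box=cv2.boxPoints(cv2.minAreaRect(c)); P=plane(d,box,z); e=[P[1]-P[0],P[2]-P[1]]
    return plane(d,[[xs.mean(),ys.mean()]],z)[0].round(4),[(round(float(np.hypot(*v)),4),round(float(np.degrees(np.arctan2(v[1],v[0]))),1)) for v in e]
def blanks():
    w=(V>170)&(S<112)&(H<25)
    return [(c.round(1),s[4],rect(m,.02)) for c,s,m in blobs(w,25,(185,215,250,262))]
if __name__=="__main__":
    for b in blanks(): print("blank",b)
    for c,s,m in blobs((S<40)&(V>150),1500,(330,195,420,275)): print("mask",s,rect(m,.006))
    def pin(x,y,r=3):
        P=S[y-r:y+r+1,x-r:x+r+1].astype(float); w=np.clip(np.median(P)-15-P,0,None); g=np.mgrid[y-r:y+r+1,x-r:x+r+1]
        return [(g[1]*w).sum()/w.sum(),(g[0]*w).sum()/w.sum()]
    pp=[pin(324,188),pin(280,190)]; P=plane(d,pp,.044); print("pins a,b",pp,P,P[1]-P[0])
    u=(P[1]-P[0])/np.hypot(*(P[1]-P[0])); ex=np.array([u[1],-u[0]]); print("jig",P.mean(0)-.042*ex,"yaw",np.degrees(np.arctan2(-u[0],u[1])))
    g=cv2.cvtColor(d["image"],cv2.COLOR_BGR2GRAY)
    for c,s,m in blobs((np.abs(H-103)<12)&(S>25)&(V<190),300,(350,160,400,200)): print("mixer",s,rect(m,.026))
    for c,s,m in blobs((S<45)&(V>130),150,(362,168,390,193)): print("pad",s,rect(m,.044))
    for c,s,m in blobs((H>22)&(S>170),60,(200,165,245,200)): print("glue yellow",c,s,rect(m,.09))
    for c,s,m in blobs((V<60),25,(200,165,245,200)): print("cap",c,s,rect(m,.118))
    a,b=im[...,2]-im[...,1],im[...,1]-im[...,0]
    print("cols",im[245,289],im[260,260],im[200,250])
    for c,s,m in blobs((a>46)&(V>160),300,(268,228,310,266)): print("coaster",s,rect(m,.005))
E
python3 meas.py
```

```text
blank (array([214.2, 228.2]), np.int32(55), (array([0.4886, 0.2766]), [(0.0218, -17.7), (0.0286, -108.2)]))
blank (array([196.3, 247.6]), np.int32(55), (array([0.4217, 0.3376]), [(0.0278, -78.6), (0.0223, -167.7)]))
blank (array([224.4, 249.6]), np.int32(57), (array([0.4149, 0.2403]), [(0.0228, -33.3), (0.0279, -123.2)]))
mask [ 343  210   66   56 2270] (array([ 0.4565, -0.2819]), [(0.1508, -14.2), (0.2002, -104.0)])
pins a,b [[np.float64(324.13703703703703), np.float64(187.8925925925926)], [np.float64(280.4583333333333), np.float64(189.67559523809524)]] [[ 0.6263144  -0.10304904]
 [ 0.62012948  0.04639029]] [-0.00618492  0.14943934]
jig [ 0.58125787 -0.03006616] yaw 2.369975683670787
pad [366 172  18  17 238] (array([ 0.6533, -0.2757]), [(0.0562, -45.0), (0.0557, -135.4)])
glue yellow [219.81012658 180.20886076] [211 172  17  17 158] (array([0.6475, 0.2458]), [(0.0537, -90.0), (0.0537, -179.2)])
cap [217.67741935 179.12903226] [214 175   9   9  62] (array([0.648 , 0.2473]), [(0.0264, -90.0), (0.0264, -179.1)])
cols [ 83 130 173] [ 77 117 149] [ 77 118 149]
```

```bash
cat >> h.py <<'E'
def go(x,y,z,phi):
    "print tool-axis shift (mm) and az for world target; phi=heading of tool x in deg (tool down)"
    s=get_state(); R=Ro.from_quat(s["tcp_rot"]); T=Ro.from_euler("z",phi,degrees=True)*Ro.from_euler("x",180,degrees=True)
    print(f"t={s['time']:.1f} shift",tool([x,y,z]).round(1),"turn",(R.inv()*T).as_rotvec().round(4),"open",round(s["opening"]*85,1))
JIG=np.array([.5813,-.0301]); YAW=np.radians(2.37)
def jig(x,y): c,s=np.cos(YAW),np.sin(YAW); return JIG+np.array([c*x-s*y,s*x+c*y])/1e3
E
python3 - <<'E'
from h import *
go(.47,-.25,.25,40); go(.4886,.2766,.12,71.8)
E
```

```text
t=0.2 shift [ 396.8 -319.8   -4.9] turn [-1.100e-03 -4.000e-04 -4.573e-01] open 84.6
t=0.2 shift [ 540.4 -826.6  125.7] turn [-1.0000e-03 -7.0000e-04 -1.0123e+00] open 84.6
```

```bash
python3 -m jog '[[0,397,-320,0,0,0,-0.457],[0,397,-320,0,0,0,-0.457],[0,397,-320,0,0,0,-0.457],[0,397,-320,0,0,0,-0.457],[0,397,-320,0,0,0,-0.457],[0,397,-320,0,0,0,-0.457],[0,397,-320,0,0,0,-0.457],[0,397,-320,0,0,0,-0.457],[0,397,-320,0,0,0,-0.457],[0,397,-320,0,0,0,-0.457],[0,397,-320,0,0,0,-0.457],[0,397,-320,0,0,0,-0.457]]' 50; python3 -c "
from h import *
go(.4886,.2766,.12,71.8)"
```

```text
time: 1.45
eef_pos: [0.4709, -0.2487, 0.2453]
tcp_rot: [0.939, 0.344, -0.0, 0.0]
contact_force: [-1.0, -0.1, 0.1]
opening: 1.001
finger_force: 0.0
t=1.4 shift [ 352.5 -389.9  125.2] turn [-0.000e+00  3.000e-04 -5.517e-01] open 85.1
```

```bash
python3 -m jog '[[0.4,352,-390,50,0,0,-0.552],[0.4,352,-390,50,0,0,-0.552],[0.4,352,-390,50,0,0,-0.552],[0.4,352,-390,50,0,0,-0.552],[0.4,352,-390,50,0,0,-0.552],[0.4,352,-390,50,0,0,-0.552],[0.4,352,-390,50,0,0,-0.552],[0.4,352,-390,50,0,0,-0.552],[0.4,352,-390,50,0,0,-0.552],[0.4,352,-390,125,0,0,-0.552],[0.4,352,-390,125,0,0,-0.552],[0.4,352,-390,125,0,0,-0.552]]'
python3 - <<'E'
from h import *
go(.4886,.2766,.022,71.8)
d=cam("top"); crop(d["image"],(170,160,300,270),5,"pics/c3.png"); d=cam("side"); crop(d["image"],(260,170,460,330),3.5,"pics/c4.png")
E
```

```text
time: 2.65
eef_pos: [0.4872, 0.2749, 0.1156]
tcp_rot: [0.811, 0.585, -0.004, -0.001]
contact_force: [-0.5, -0.9, 0.9]
opening: 0.597
finger_force: 0.0
t=2.6 shift [ 2.6  1.4 93.6] turn [-0.0063  0.0049 -0.0024] open 50.7
```

View pics/c4.png

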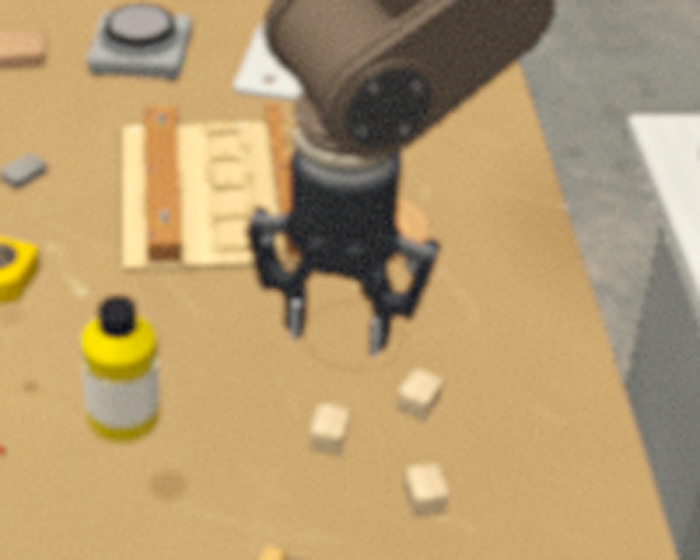

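The gripper hovers over the middle blank at crop (328,427), with its fingers straddling it. Going down to grasp.

```bash
python3 -m jog '[[0.4,1,0,45,0,0,0],[0.4,1,0,80,0,0,0],[0.4,1,0,93,0,0,0],[0.4,1,0,93,0,0,0],[0.8,1,0,93,0,0,0],[0.8,1,0,93,0,0,0],[0.8,1,0,93,0,0,0],[0.8,1,0,93,0,0,0],[0.8,1,0,93,0,0,0]]' 50
python3 - <<'E'
from h import *
s=get_state();print(s["eef_pos"],s["finger_force"])
p=jig(-20,66);print(p);go(*p,.11,92.4)
E
```

```text
time: 3.65
eef_pos: [0.492, 0.2764, 0.0304]
tcp_rot: [0.811, 0.585, 0.002, 0.001]
contact_force: [-0.2, -0.9, 7.0]
opening: 0.257
finger_force: 49.7
[0.49203956 0.27638726 0.03037652] 49.698116183280945
[0.55858784 0.03501649]
t=3.6 shift [-207.9  139.6  -79.5] turn [ 0.0052 -0.0017 -0.3623] open 21.8
```

```bash
python3 -m jog '[[0.5,0,0,0,0,0,0],[0.5,0,0,3,0,0,0],[0.5,0,0,6,0,0,0],[0.5,0,0,6,0,0,0],[0.5,0,0,6,0,0,0],[0.5,0,0,6,0,0,0]]' 50;python3 -m jog '[[0.8,0,0,0,0,0,0],[0.8,0,0,0,0,0,0],[0.8,0,0,0,0,0,0],[0.8,0,0,0,0,0,0],[0.8,0,0,0,0,0,0],[0.8,0,0,0,0,0,0],[0.8,0,0,-40,0,0,0],[0.8,0,0,-80,0,0,0],[0.8,0,0,-80,0,0,0],[0.8,0,0,-80,0,0,0]]' 60
python3 - <<'E'
from h import *
p=jig(-20,66);go(*p,.11,92.4)
d=cam("side"); crop(d["image"],(320,170,420,290),5,"pics/c5.png")
E
```

```text
time: 4.25
eef_pos: [0.4896, 0.2759, 0.0211]
tcp_rot: [0.811, 0.585, -0.0, -0.0]
contact_force: [-0.1, 0.7, -0.9]
opening: 0.497
finger_force: 0.0
time: 5.25
eef_pos: [0.49, 0.276, 0.1021]
tcp_rot: [0.811, 0.585, 0.001, 0.0]
contact_force: [-0.3, -0.3, -0.5]
opening: 0.262
finger_force: 60.7
t=5.2 shift [-207.1  141.1   -7.9] turn [ 0.0016 -0.0008 -0.3629] open 22.3
```

View pics/c5.png

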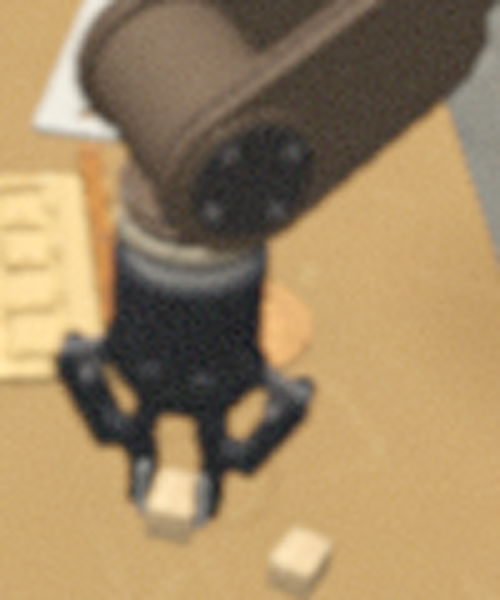

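The blank is held firmly and level at crop (175,500). On to nest 4.

```bash
python3 -m jog '[[0.8,-207,141,-8,0,0,-0.363],[0.8,-207,141,-8,0,0,-0.363],[0.8,-207,141,-8,0,0,-0.363],[0.8,-207,141,-8,0,0,-0.363],[0.8,-207,141,-8,0,0,-0.363],[0.8,-207,141,-8,0,0,-0.363],[0.8,-207,141,-8,0,0,-0.363],[0.8,-207,141,40,0,0,-0.363],[0.8,-207,141,40,0,0,-0.363],[0.8,-207,141,40,0,0,-0.363],[0.8,-207,141,40,0,0,-0.363]]'
python3 - <<'E'
from h import *
p=jig(-20,66);go(*p,.034,92.4);go(*p,.032,92.4)
E
```

```text
time: 6.4
eef_pos: [0.5586, 0.0361, 0.0625]
tcp_rot: [0.692, 0.722, 0.0, 0.0]
contact_force: [-0.1, -0.1, 0.5]
opening: 0.269
finger_force: 60.7
t=6.4 shift [-1.1 -0.1 28.5] turn [0.0013 0.0001 0.0018] open 22.9
t=6.4 shift [-1.1 -0.1 30.5] turn [0.0013 0.0001 0.0018] open 22.9
```

```bash
python3 -m jog '[[0.8,-1,0,15,0,0,0],[0.8,-1,0,25,0,0,0],[0.8,-1,0,29,0,0,0],[0.8,-1,0,29,0,0,0],[0.8,-1,0,29,0,0,0]]'; python3 -m jog '[[0.55,0,0,0,0,0,0],[0.55,0,0,0,0,0,0],[0.55,0,0,0,0,0,0],[0.55,0,0,-40,0,0,0],[0.55,0,0,-80,0,0,0],[0.4,0,0,-80,0,0,0]]'
python3 - <<'E'
from h import *
go(.4217,.3376,.11,101.4);
E
```

```text
time: 6.9
eef_pos: [0.5582, 0.034, 0.0322]
tcp_rot: [0.692, 0.722, 0.0, -0.0]
contact_force: [1.1, -0.5, -0.4]
opening: 0.268
finger_force: 60.7
time: 7.5
eef_pos: [0.5626, 0.0335, 0.119]
tcp_rot: [0.692, 0.722, 0.004, 0.005]
contact_force: [0.6, -0.5, 0.7]
opening: 0.595
finger_force: 0.0
t=7.5 shift [ 309.7 -128.1    6.8] turn [ 0.0123  0.003  -0.1569] open 50.6
```

```bash
python3 - <<'E'
from meas import *
for b in blanks(): print("blank",b)
E
python3 -m jog '[[0.4,309,-125,7,0,0,-0.157],[0.4,309,-125,7,0,0,-0.157],[0.4,309,-125,7,0,0,-0.157],[0.4,309,-125,7,0,0,-0.157],[0.4,309,-125,7,0,0,-0.157],[0.4,309,-125,7,0,0,-0.157],[0.4,309,-125,7,0,0,-0.157],[0.4,309,-125,7,0,0,-0.157],[0.4,309,-125,7,0,0,-0.157],[0.4,309,-125,7,0,0,-0.157]]'
python3 - <<'E'
from h import *
go(.4217,.3376,.021,101.6)
d=cam("top"); crop(d["image"],(170,160,350,270),4,"pics/c6.png")
E
```

```text
blank (array([196.3, 247.5]), np.int32(57), (array([0.4219, 0.3378]), [(0.0285, -75.9), (0.0226, -165.0)]))
blank (array([224.4, 249.6]), np.int32(57), (array([0.4149, 0.2403]), [(0.0228, -33.3), (0.0279, -123.2)]))
time: 8.55
eef_pos: [0.4203, 0.3366, 0.1045]
tcp_rot: [0.634, 0.774, -0.001, -0.0]
contact_force: [0.6, -0.0, -0.4]
opening: 0.599
finger_force: 0.0
t=8.6 shift [ 0.8  1.7 83.5] turn [-0.0013  0.0007 -0.0042] open 50.9
```

View pics/c6.png

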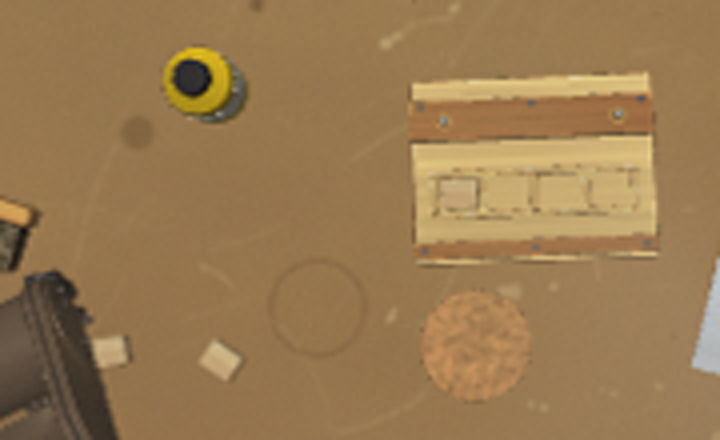

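The first blank sits in nest 4 at crop (459,193), within its ribs. Next is the second blank.

```bash
python3 -m jog '[[0.4,1,1,50,0,0,-0.02],[0.4,1,1,75,0,0,-0.02],[0.4,1,1,84,0,0,-0.02],[0.5,1,1,84,0,0,-0.02],[0.5,1,1,84,0,0,-0.02],[0.5,1,1,84,0,0,-0.02]]'; python3 -c "
from h import *
go(.4219,.3377,.021,102.8)"
```

```text
time: 9.2
eef_pos: [0.4227, 0.3392, 0.0232]
tcp_rot: [0.626, 0.78, 0.002, 0.001]
contact_force: [-0.0, 0.3, -0.1]
opening: 0.501
finger_force: 0.0
t=9.2 shift [-1.3 -1.1  2.2] turn [ 0.0036 -0.001  -0.0049] open 42.6
```

```bash
python3 -m jog '[[0.5,-1,-1,2,0,0,0],[0.5,-1,-1,2,0,0,0],[0.8,-1,-1,2,0,0,0],[0.8,-1,-1,2,0,0,0],[0.8,-1,-1,2,0,0,0],[0.8,-1,-1,2,0,0,0],[0.8,-1,-1,2,0,0,0],[0.8,-1,-1,2,0,0,0]]';  python3 -c "
from h import *
print(get_state()['eef_pos']);go(*jig(-20,22),.11,92.4)"
```

```text
time: 10.0
eef_pos: [0.4208, 0.3378, 0.02]
tcp_rot: [0.626, 0.78, 0.001, 0.0]
contact_force: [-0.2, -0.4, 6.8]
opening: 0.263
finger_force: 60.9
[0.42084026 0.33778562 0.01995916]
t=10.0 shift [-368.7   61.   -90.1] turn [ 0.001  -0.0005  0.1771] open 22.4
```

```bash
python3 -m jog '[[0.8,0,0,-50,0,0,0],[0.8,0,0,-90,0,0,0],[0.8,-369,61,-90,0,0,0.177],[0.8,-369,61,-90,0,0,0.177],[0.8,-369,61,-90,0,0,0.177],[0.8,-369,61,-90,0,0,0.177],[0.8,-369,61,-90,0,0,0.177],[0.8,-369,61,-90,0,0,0.177],[0.8,-369,61,-90,0,0,0.177],[0.8,-369,61,-90,0,0,0.177],[0.8,-369,61,-50,0,0,0.177],[0.8,-369,61,-40,0,0,0.177]]'; python3 -m jog '[[0.8,0,0,0,0,0,0],[0.8,0,0,0,0,0,0]]'; python3 -c "
from h import *
go(*jig(-20,22),.032,92.4)"
```

```text
time: 11.2
eef_pos: [0.5569, -0.0099, 0.055]
tcp_rot: [0.693, 0.721, -0.002, -0.003]
contact_force: [-0.9, 0.7, -1.6]
opening: 0.262
finger_force: 64.7
time: 11.4
eef_pos: [0.5597, -0.0088, 0.0593]
tcp_rot: [0.692, 0.722, -0.0, -0.0]
contact_force: [-0.0, -0.1, 0.7]
opening: 0.264
finger_force: 64.7
t=11.4 shift [-0.2  0.7 27.3] turn [-0.0009 -0.0002  0.0012] open 22.5
```

```bash
python3 -m jog '[[0.8,0,1,15,0,0,0],[0.8,0,1,24,0,0,0],[0.8,0,1,28,0,0,0],[0.8,0,1,28,0,0,0],[0.8,0,1,28,0,0,0],[0.55,0,1,28,0,0,0],[0.55,0,1,28,0,0,0],[0.55,0,1,28,0,0,0],[0.55,0,1,-20,0,0,0],[0.55,0,1,-60,0,0,0],[0.4,0,1,-60,0,0,0],[0.4,0,1,-60,0,0,0]]'
python3 - <<'E'
from meas import *
for b in blanks(): print("blank",b)
go(.4149,.2403,.105,56.9)
E
```

```text
time: 12.6
eef_pos: [0.562, -0.0096, 0.1209]
tcp_rot: [0.692, 0.722, 0.001, 0.001]
contact_force: [0.5, 0.0, 0.2]
opening: 0.601
finger_force: 0.0
blank (array([224.4, 249.6]), np.int32(57), (array([0.4149, 0.2403]), [(0.0228, -33.3), (0.0279, -123.2)]))
t=12.7 shift [ 255.6 -135.3   14.2] turn [-2.000e-04  0.000e+00  6.197e-01] open 51.0
```

```bash
python3 -m jog '[[0.4,256,-135,5,0,0,0.62],[0.4,256,-135,5,0,0,0.62],[0.4,256,-135,5,0,0,0.62],[0.4,256,-135,5,0,0,0.62],[0.4,256,-135,5,0,0,0.62],[0.4,256,-135,5,0,0,0.62],[0.4,256,-135,5,0,0,0.62],[0.4,256,-135,50,0,0,0.62],[0.4,256,-135,50,0,0,0.62],[0.4,256,-135,50,0,0,0.62]]'
python3 - <<'E'
from h import *
go(.4149,.2403,.021,56.9)
d=cam("side"); crop(d["image"],(280,160,440,330),3.5,"pics/c7.png")
E
```

```text
time: 13.65
eef_pos: [0.414, 0.2397, 0.0675]
tcp_rot: [0.879, 0.476, -0.003, -0.0]
contact_force: [0.8, -0.3, 1.3]
opening: 0.597
finger_force: 0.0
t=13.7 shift [ 1.2  0.6 46.5] turn [-0.0033  0.0043 -0.0009] open 50.7
```

View pics/c7.png

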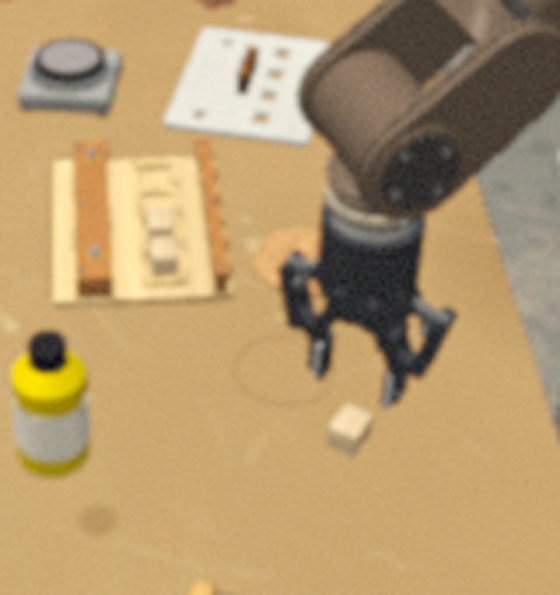

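Two blanks sit in nests 4 and 3 at crop (162,252) and (161,218), and the gripper is lined up over the third at (350,427).

```bash
python3 -m jog '[[0.4,1,0,25,0,0,0],[0.45,1,0,40,0,0,0],[0.5,1,0,46,0,0,0],[0.5,1,0,46,0,0,0],[0.5,1,0,46,0,0,0],[0.5,1,0,46,0,0,0]]'; python3 -c "
from h import *
go(.4149,.2403,.021,56.9)"
```

```text
time: 14.3
eef_pos: [0.4171, 0.2417, 0.0246]
tcp_rot: [0.879, 0.476, 0.001, 0.0]
contact_force: [0.2, 0.8, -0.6]
opening: 0.501
finger_force: 0.0
t=14.3 shift [-2.4 -1.1  3.6] turn [ 0.0016 -0.002  -0.0006] open 42.6
```

```bash
python3 -m jog '[[0.5,-2,-1,4,0,0,0],[0.5,-2,-1,4,0,0,0],[0.8,-2,-1,4,0,0,0],[0.8,-2,-1,4,0,0,0],[0.8,-2,-1,4,0,0,0],[0.8,-2,-1,4,0,0,0],[0.8,-2,-1,4,0,0,0],[0.8,-2,-1,4,0,0,0],[0.8,-2,-1,-46,0,0,0],[0.8,-2,-1,-84,0,0,0],[0.8,-2,-1,-84,0,0,0]]';  python3 -c "
from h import *
go(*jig(-20,-22),.11,92.4)"
```

```text
time: 15.4
eef_pos: [0.4178, 0.2417, 0.1126]
tcp_rot: [0.879, 0.476, 0.005, 0.001]
contact_force: [0.1, 0.6, -0.5]
opening: 0.265
finger_force: 60.0
t=15.4 shift [-167.9  281.9    3.2] turn [ 0.0093 -0.0061 -0.6196] open 22.5
```

```bash
python3 -m jog '[[0.8,-167,281,3,0,0,-0.62],[0.8,-167,281,3,0,0,-0.62],[0.8,-167,281,3,0,0,-0.62],[0.8,-167,281,3,0,0,-0.62],[0.8,-167,281,3,0,0,-0.62],[0.8,-167,281,3,0,0,-0.62],[0.8,-167,281,3,0,0,-0.62],[0.8,-167,281,3,0,0,-0.62],[0.8,-167,281,40,0,0,-0.62],[0.8,-167,281,50,0,0,-0.62],[0.8,-167,281,50,0,0,-0.62],[0.8,-167,281,50,0,0,-0.62]]'; python3 -c "
from h import *
go(*jig(-20,-22),.032,92.4)"
```

```text
time: 16.6
eef_pos: [0.5578, -0.0522, 0.0572]
tcp_rot: [0.692, 0.722, -0.0, -0.0]
contact_force: [0.5, -0.5, 0.8]
opening: 0.264
finger_force: 60.0
t=16.6 shift [-0.9  4.4 25.2] turn [-0.0009 -0.0004  0.0011] open 22.4
```

```bash
python3 -m jog '[[0.8,-1,4,5,0,0,0],[0.8,-1,4,15,0,0,0],[0.8,-1,4,22,0,0,0],[0.8,-1,4,25,0,0,0],[0.8,-1,4,25,0,0,0],[0.8,-1,4,25,0,0,0],[0.55,-1,4,25,0,0,0],[0.55,-1,4,25,0,0,0],[0.55,-1,4,25,0,0,0],[0.55,-1,4,-20,0,0,0],[0.55,-1,4,-70,0,0,0],[0.4,-1,4,-100,0,0,0]]'; python3 -m jog '[[0.4,200,0,0,0,0,0],[0.4,200,0,0,0,0,0],[0.4,200,0,0,0,0,0],[0.4,200,0,0,0,0,0]]'
python3 - <<'E'
from meas import *
d2=cam("side"); crop(np.hstack([d2["image"][190:250,280:350],d["image"][170:230,260:350]]),(0,0,160,60),5,"pics/c8.png")
for c,s,m in blobs((S<40)&(V>150),1500,(330,195,420,275)): print("mask",s,rect(m,.006))
w=(S<112)&(H<25)&(V>150)
for c,s,m in blobs((S<100)&(V>140),15,(275,195,335,220)): print(c,s, (rect(m,.032)[0]-JIG)@np.array([[np.cos(YAW),-np.sin(YAW)],[np.sin(YAW),np.cos(YAW)]]),rect(m,.032)[1])
E
```

```text
time: 17.8
eef_pos: [0.5637, -0.0542, 0.1615]
tcp_rot: [0.692, 0.722, 0.001, 0.002]
contact_force: [0.9, 0.2, -0.2]
opening: 0.593
finger_force: 0.0
time: 18.2
eef_pos: [0.5536, 0.1476, 0.1579]
tcp_rot: [0.692, 0.722, 0.0, 0.0]
contact_force: [0.9, 0.1, 0.8]
opening: 0.601
finger_force: 0.0
mask [ 343  210   66   56 2271] (array([ 0.4565, -0.282 ]), [(0.1508, -14.2), (0.2002, -104.0)])
[284.78378378 207.02702703] [281 205   8   6  37] [-0.01731085  0.06296971] [(0.0241, -90.0), (0.0172, -179.7)]
[297.72222222 205.66666667] [293 204   9   6  36] [-0.01445506  0.01831342] [(0.0275, -90.0), (0.0172, -179.8)]
[310.47916667 206.1875    ] [306 204  10   6  48] [-0.01806476 -0.02537468] [(0.0309, -90.0), (0.0172, -179.9)]
```

View pics/c8.png

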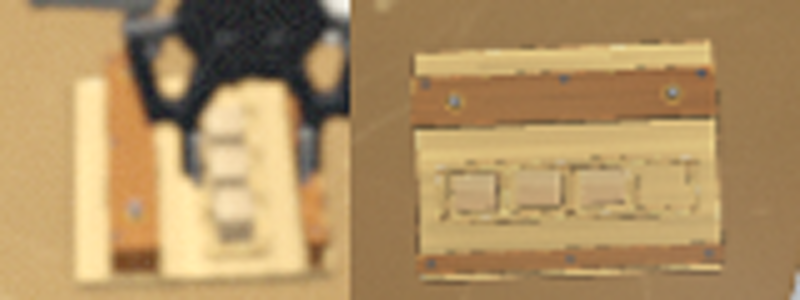

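All three blanks lie in nests 4, 3 and 2 (right crop: 472,193; 538,187; 603,187), and the mask has not moved. Next I locate the mask's bar and holes for the grasp.

```bash
cat > mk.py <<'E'
from meas import *
def maskpose(z=.006,box=(330,195,420,275)):
    b=blobs((S<45)&(V>140),1500,box)[0]; c=cv2.findContours(b[2].astype(np.uint8),0,1)[0][0]
    q=cv2.boxPoints(cv2.minAreaRect(c)); P=plane(d,q,z); return P.mean(0),P
if __name__=="__main__":
    c,P=maskpose(); print(c); yaw=np.radians(-14.1)
    r=np.array([[np.cos(yaw),-np.sin(yaw)],[np.sin(yaw),np.cos(yaw)]])
    bar=c+r@[.006,0]; print("bar pred",bar)
    dark=blobs((V<120)&(S>60),8,(350,215,400,250))
    for k in dark: print("dark",k[0],k[1][4],rect(k[2],.034))
    for u in ([.042,-.075],[.042,.075]): print("hole pred px",proj(d,[[*(c+r@u),.006]]))
    go(*bar,.12,75.9)
E
python3 mk.py
```

```text
[ 0.45635524 -0.28169698]
bar pred [ 0.46217447 -0.28315867]
dark [377.30612245 235.83673469] 49 (array([ 0.4627, -0.285 ]), [(0.0116, -14.4), (0.0514, -104.0)])
hole pred px [[399.22596388 231.19771501]]
hole pred px [[357.40302056 220.69532897]]
t=18.4 shift [-427.2 -111.3   37.4] turn [ 3.000e-04 -1.000e-04  2.933e-01] open 51.1
```

```bash
python3 -m jog '[[0.4,-427,-110,0,0,0,0.293],[0.4,-427,-110,0,0,0,0.293],[0.4,-427,-110,0,0,0,0.293],[0.4,-427,-110,0,0,0,0.293],[0.4,-427,-110,0,0,0,0.293],[0.4,-427,-110,0,0,0,0.293],[0.4,-427,-110,0,0,0,0.293],[0.4,-427,-110,0,0,0,0.293],[0.4,-427,-110,0,0,0,0.293],[0.4,-427,-110,0,0,0,0.293],[0.4,-427,-110,40,0,0,0.293],[0.4,-427,-110,80,0,0,0.293]]'; python3 -m jog '[[0.4,0,0,0,0,0,0],[0.4,0,0,0,0,0,0]]';python3 -c "
from h import *
go(.4623,-.2835,.027,75.9)"
```

```text
time: 19.55
eef_pos: [0.4623, -0.2871, 0.0782]
tcp_rot: [0.791, 0.612, 0.0, 0.002]
contact_force: [-0.2, -0.5, -0.3]
opening: 0.6
finger_force: 0.0
time: 19.75
eef_pos: [0.4613, -0.2849, 0.0772]
tcp_rot: [0.79, 0.613, -0.0, -0.001]
contact_force: [0.4, 0.5, 0.7]
opening: 0.604
finger_force: 0.0
t=19.8 shift [ 1.6  0.7 50.2] turn [-0.0017 -0.0009 -0.0052] open 51.4
```

```bash
python3 -m jog '[[0.4,2,1,25,0,0,0],[0.5,2,1,42,0,0,0],[0.6,2,1,49,0,0,0],[0.6,2,1,49,0,0,0],[0.9,2,1,49,0,0,0],[0.9,2,1,49,0,0,0],[0.9,2,1,49,0,0,0],[0.9,2,1,49,0,0,0],[0.9,2,1,49,0,0,0],[0.9,2,1,49,0,0,0]]' 110;python3 -m jog '[[0.9,0,0,-20,0,0,0],[0.9,0,0,-50,0,0,0],[0.9,0,0,-80,0,0,0],[0.9,0,0,-90,0,0,0],[0.9,0,0,-90,0,0,0],[0.9,0,0,-90,0,0,0]]';python3 -c "
from h import *
print(jig(-75+6,0),jig(-14,0));go(*jig(-70+6,0),.13,92.4)"
```

```text
time: 20.75
eef_pos: [0.4638, -0.2843, 0.0306]
tcp_rot: [0.79, 0.613, -0.0, 0.001]
contact_force: [-3.0, 1.2, 5.7]
opening: 0.129
finger_force: 108.3
time: 21.35
eef_pos: [0.4625, -0.2829, 0.117]
tcp_rot: [0.79, 0.613, -0.0, -0.001]
contact_force: [0.6, -0.6, -4.2]
opening: 0.128
finger_force: 108.4
[ 0.51235902 -0.03295332] [ 0.56731198 -0.03067894]
t=21.4 shift [255.9  -9.1 -12.7] turn [-0.0017 -0.0013 -0.293 ] open 10.9
```

```bash
python3 -c "
from h import *
go(*jig(-18+6,0),.12,92.4)"
```

```text
t=21.4 shift [270.9  40.8  -2.8] turn [-0.0017 -0.0013 -0.293 ] open 10.9
```

```bash
python3 -m jog '[[0.9,40,6,-3,0,0,-0.05],[0.9,80,12,-3,0,0,-0.1],[0.9,120,18,-3,0,0,-0.15],[0.9,160,24,-3,0,0,-0.2],[0.9,200,30,-3,0,0,-0.25],[0.9,240,36,-3,0,0,-0.293],[0.9,271,41,-3,0,0,-0.293],[0.9,271,41,-3,0,0,-0.293],[0.9,271,41,-3,0,0,-0.293],[0.9,271,41,-3,0,0,-0.293]]'
python3 - <<'E'
from mk import *
go(*jig(-12,0),.12,92.4)
crop(d["image"],(250,150,370,250),5,"pics/c9.png")
E
```

```text
time: 22.35
eef_pos: [0.5692, -0.0318, 0.1197]
tcp_rot: [0.692, 0.722, -0.001, -0.001]
contact_force: [0.4, -0.7, -4.2]
opening: 0.133
finger_force: 108.4
t=22.4 shift [ 1.5 -0.   0.1] turn [-0.0023 -0.0003 -0.0011] open 11.3
```

View pics/c9.png

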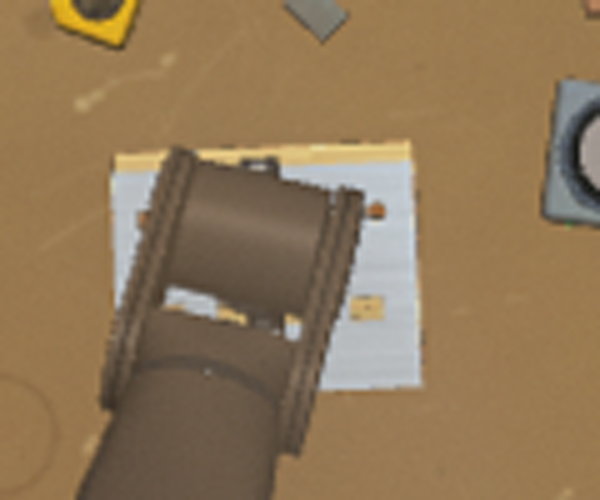

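Plate held level over the jig: its rear edge runs from crop (112,170) to (410,160), the round hole is at (377,210), and the slot at (144,218) is half hidden.

```bash
cat > edge.py <<'E'
from meas import *
J=np.array([[np.cos(YAW),-np.sin(YAW)],[np.sin(YAW),np.cos(YAW)]])
def cross(v,th):  # first subpixel crossing below th
    i=np.nonzero((v[:-1]>=th)&(v[1:]<th))[0]
    return None if len(i)==0 else i[0]+(v[i[0]]-th)/(v[i[0]]-v[i[0]+1])
def pose(z,cols,rows,r0=175,c0=340):
    Sf=S.astype(float)
    A=[(c,r0+k) for c in cols if (k:=cross(Sf[r0:r0+20,c],60)) is not None]
    B=[(c0-k,r) for r in rows if (k:=cross(Sf[r,c0:c0-20:-1],60)) is not None]
    a=(plane(d,A,z)-JIG)@J; b=(plane(d,B,z)-JIG)@J
    p=np.polyfit(a[:,1],a[:,0],1); q=np.polyfit(b[:,0],b[:,1],1)
    print("n",len(A),len(B),"res",np.std(a[:,0]-np.polyval(p,a[:,1])).round(4),"rear x at y0 (mm):",(p[1]*1e3).round(2),"yaw rel jig deg:",np.degrees(-p[0]).round(2),
      "right y at x0:",(q[1]*1e3).round(2),np.degrees(q[0]).round(2),"=> plate x,y mm",(p[1]*1e3-75).round(2),(q[1]*1e3+100).round(2))
if __name__=="__main__":
    z=get_state()["eef_pos"][2]-.030+.006
    pose(z,[*range(274,283),*range(323,331)],[*range(187,190),*range(195,224)])
E
python3 edge.py
```

```text
n 16 32 res 0.0003 rear x at y0 (mm): 57.5 yaw rel jig deg: -0.04 right y at x0: -102.14 -0.28 => plate x,y mm -17.5 -2.14
```

```bash
python3 -m jog '[[0.9,2,0,15,0,0,0],[0.9,2,0,30,0,0,0],[0.9,2,0,38,0,0,0],[0.9,2,0,41,0,0,0],[0.9,2,0,43,0,0,0],[0.9,2,0,43,0,0,0]]'; python3 -m jog '[[0.9,0,0,1,0,0,0],[0.9,0,0,1,0,0,0]]'; python3 -m jog '[[0.9,0,0,1,0,0,0],[0.9,0,0,1,0,0,0]]'
```

```text
time: 23.05
eef_pos: [0.5704, -0.0293, 0.0782]
tcp_rot: [0.692, 0.722, -0.0, -0.0]
contact_force: [0.4, -0.1, -5.2]
opening: 0.131
finger_force: 108.3
time: 23.25
eef_pos: [0.5706, -0.0293, 0.0779]
tcp_rot: [0.692, 0.722, 0.0, 0.0]
contact_force: [0.3, -0.6, -4.3]
opening: 0.134
finger_force: 108.3
time: 23.45
eef_pos: [0.5703, -0.0293, 0.0764]
tcp_rot: [0.692, 0.722, 0.0, 0.0]
contact_force: [-0.0, 0.1, -3.8]
opening: 0.134
finger_force: 108.3
```

```bash
for i in 1; do python3 -m jog '[[0.9,0,0,1,0,0,0],[0.9,0,0,1,0,0,0]]'; python3 -m jog '[[0.9,0,0,1,0,0,0],[0.9,0,0,1,0,0,0]]';python3 -m jog '[[0.9,0,0,1,0,0,0],[0.9,0,0,1,0,0,0]]'; done | grep -E "pos|contact"
```

```text
eef_pos: [0.5701, -0.0292, 0.0752]
contact_force: [0.6, -0.1, -5.0]
eef_pos: [0.5704, -0.0293, 0.0745]
contact_force: [-1.2, 0.6, -4.4]
eef_pos: [0.5704, -0.0293, 0.0741]
contact_force: [-3.7, 0.1, 1.7]
```

```bash
python3 -m jog '[[0.9,0,0,0,0,0,0],[0.9,0,0,0,0,0,0],[0.9,0,2,0,0,0,0],[0.9,0,4,0,0,0,0],[0.9,0,6,0,0,0,0],[0.9,0,8,0,0,0,0],[0.9,0,9,0,0,0,0],[0.9,0,9,0,0,0,0],[0.9,0,9,0,0,0,0]]'
python3 - <<'E'
from edge import *
pose(get_state()["eef_pos"][2]-.024,[*range(274,283),*range(323,331)],[*range(187,190),*range(195,222)])
E
```

```text
time: 24.95
eef_pos: [0.5788, -0.0291, 0.0741]
tcp_rot: [0.692, 0.722, -0.001, -0.001]
contact_force: [-7.2, -0.5, 7.2]
opening: 0.135
finger_force: 109.9
n 17 30 res 0.0005 rear x at y0 (mm): 66.41 yaw rel jig deg: 0.04 right y at x0: -98.82 0.21 => plate x,y mm -8.59 1.18
```

```bash
python3 -m jog '[[0.9,0,1,0,0,0,0],[0.9,-1,2,0,0,0,0],[0.9,-1,3,0,0,0,0],[0.9,-1,3,0,0,0,0],[0.9,-1,3,0,0,0,0]]' | grep -E "pos|contact";  python3 -m jog '[[0.9,0,0.5,0,0,0,0],[0.9,0,1,0,0,0,0],[0.9,0,1.5,0,0,0,0],[0.9,0,1.5,0,0,0,0]]' | grep -E "pos|contact"
python3 - <<'E'
from edge import *
pose(get_state()["eef_pos"][2]-.024,[*range(274,283),*range(323,331)],[*range(187,190),*range(195,222)])
E
```

```text
eef_pos: [0.5819, -0.0297, 0.0737]
contact_force: [-5.9, 1.4, 4.4]
eef_pos: [0.5841, -0.0297, 0.0728]
contact_force: [-0.2, 0.6, -4.2]
n 17 30 res 0.0004 rear x at y0 (mm): 72.29 yaw rel jig deg: -0.09 right y at x0: -99.65 0.03 => plate x,y mm -2.71 0.35
```

```bash
python3 -m jog '[[0.9,0,1,1,0,0,0],[0.9,0,1.5,2,0,0,0],[0.9,0,1.5,2,0,0,0]]' | grep -E "pos|contact";  python3 -m jog '[[0.9,0,0.5,1,0,0,0],[0.9,0,1,2,0,0,0],[0.9,0,1,2,0,0,0]]' | grep -E "pos|contact"
```

```text
eef_pos: [0.5851, -0.0296, 0.0706]
contact_force: [0.2, -0.1, -4.0]
eef_pos: [0.5861, -0.0295, 0.069]
contact_force: [-0.4, -0.1, -5.3]
```

```bash
python3 -m jog '[[0.9,0,0.5,1,0,0,0],[0.9,0,0.5,2,0,0,0],[0.9,0,0.5,2,0,0,0]]' | grep -E "pos|contact";  python3 -m jog '[[0.9,0,0,1,0,0,0],[0.9,0,0,2,0,0,0],[0.9,0,0,2,0,0,0]]' | grep -E "pos|contact";  python3 -m jog '[[0.9,0,0,0.5,0,0,0],[0.9,0,0,1,0,0,0],[0.9,0,0,1,0,0,0]]' | grep -E "pos|contact"
```

```text
eef_pos: [0.5866, -0.0295, 0.0671]
contact_force: [-0.9, 0.3, -3.9]
eef_pos: [0.5866, -0.0295, 0.0651]
contact_force: [0.1, -0.2, -4.4]
eef_pos: [0.5869, -0.0296, 0.0646]
contact_force: [-0.6, 1.0, -2.3]
```

Nearly down; settle the last bit, release, and rise.

```bash
python3 -m jog '[[0.9,0,0,0.5,0,0,0],[0.9,0,0,0.5,0,0,0],[0.9,0,0,0.5,0,0,0]]' | grep -E "pos|contact";  python3 -m jog '[[0.6,0,0,0,0,0,0],[0.6,0,0,0,0,0,0],[0.6,0,0,0,0,0,0],[0.5,0,0,-5,0,0,0],[0.4,0,0,-50,0,0,0],[0.3,0,0,-90,0,0,0],[0,0,0,-110,0,0,0],[0,150,0,-110,0,0,0],[0,150,0,-110,0,0,0],[0,150,0,-110,0,0,0],[0,150,0,-110,0,0,0]]'
python3 - <<'E'
from edge import *
pose(.040,[*range(282,326)],[*range(187,190),*range(195,212)])
from mk import maskpose
c,P=maskpose(.04,(255,170,350,232)); print((c-JIG)@J)
d2=cam("side"); cv2.imwrite("pics/c10.png",cv2.resize(np.hstack([d2["image"][180:260,250:350],d["image"][165:245,250:350]]),None,fx=4,fy=4,interpolation=cv2.INTER_CUBIC))
for k in blobs((H>22)&(S>170),60,(200,165,245,200)): print("glue yellow",k[0],k[1],rect(k[2],.09))
go(.645,.245,.2,60)
E
```

```text
eef_pos: [0.5869, -0.0296, 0.0646]
contact_force: [-2.9, 0.5, 3.0]
time: 28.85
eef_pos: [0.5798, 0.1254, 0.1744]
tcp_rot: [0.69, 0.724, 0.001, -0.0]
contact_force: [0.1, -0.7, -0.5]
opening: 0.998
finger_force: 0.0
n 44 20 res 0.0006 rear x at y0 (mm): 75.48 yaw rel jig deg: 0.0 right y at x0: -99.77 0.32 => plate x,y mm 0.48 0.23
[2.95180539e-05 1.08431920e-03]
glue yellow [217.51111111 177.9       ] [211 172  17  16  90] (array([0.6553, 0.2536]), [(0.0545, -47.5), (0.0421, -137.6)])
t=28.9 shift [120.6  70.1 -25.9] turn [8.000e-04 3.000e-04 5.684e-01] open 85.0
```

View pics/c10.png

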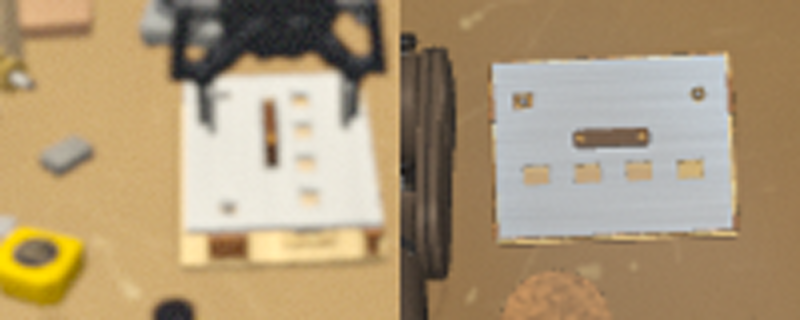

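The mask is home: both pins show through its holes (right crop 698,94 and 522,101), and its measured offset is under 1 mm. Next I locate the glue, pad and coaster.

Run:
```python
from meas import *
d2=cam("side"); v2=cv2.cvtColor(d2["image"],cv2.COLOR_BGR2HSV).astype(int)
A=[k for k in blobs(V<60,20,(208,165,230,190))]; print([(k[0],k[1]) for k in A])
B=[k for k in blobs(v2[...,2]<60,20,(278,250,310,280))]; print([(k[0],k[1]) for k in B])
def tri(p,q):
    (c1,r1),(c2,r2)=ray(d,[p]),ray(d2,[q]); r1,r2=r1[0],r2[0]
    t=np.linalg.lstsq(np.c_[r1,-r2],c2-c1,rcond=None)[0]; a,b=c1+t[0]*r1,c2+t[1]*r2; return (a+b)/2,np.linalg.norm(a-b)
if A and B: print("cap tri",tri(A[0][0],B[0][0]))
P=[k for k in blobs((S<45)&(V>130),150,(362,168,390,193))]
for k in P: print("pad",k[0],plane(d,[k[0]],.044))
Q=[k for k in blobs((v2[...,1]<60)&(v2[...,2]>110),40,(286,168,314,190))]; print([(k[0],k[1]) for k in Q])
y=blobs((v2[...,0]>22)&(v2[...,0]<35)&(v2[...,1]>150)&(v2[...,2]>120),40,(270,250,320,300)); print("yellow side",[(k[0],k[1]) for k in y])
im=d["image"]; g=cv2.GaussianBlur(im,(3,3),0)
bg=np.median(im[225:262,240:262].reshape(-1,3),0); diff=np.abs(g.astype(int)-bg).sum(2)
for k in blobs(diff>28,300,(270,226,310,266)): print("coaster",k[0],k[1],plane(d,[k[0]],.005),plane(d,[[k[1][0]+(k[1][2]-1)/2,k[1][1]+(k[1][3]-1)/2]],.005))
```

```text
[(array([217.15384615, 178.82692308]), array([214, 175,   8,   9,  52], dtype=int32))]
[(array([293.2238806 , 260.11940299]), array([289, 256,   9,   9,  67], dtype=int32))]
cap tri (array([0.64960212, 0.2511043 , 0.10774787]), np.float64(0.001063163380914074))
pad [374.55   180.1375] [[ 0.6531156  -0.27585408]]
[(array([294.46703297, 178.6978022 ]), array([286, 172,  20,  18, 182], dtype=int32))]
yellow side [(array([293.51748252, 269.68531469]), array([283, 260,  22,  19, 286], dtype=int32)), (array([294.359375, 292.75    ]), array([285, 289,  20,   7,  64], dtype=int32))]
coaster [289.5 245.5] [ 270  226   40   40 1600] [[0.4291983  0.01687382]] [[0.4291983  0.01687382]]
```

```bash
python3 -c "
from h import *
go(.648,.2485,.19,92.4)"
```

```text
t=29.1 shift [126.1  72.6 -16.1] turn [ 0.0003  0.0004 -0.0004] open 85.2
```

```bash
python3 -m jog '[[0,126,72,-16,0,0,0],[0,126,72,-16,0,0,0],[0,126,72,-16,0,0,0],[0,126,72,-16,0,0,0],[0,126,72,-16,0,0,0],[0,126,72,-16,0,0,0]]'
python3 - <<'E'
from h import *
go(.648,.2485,.073,92.4)
d=cam("side"); crop(d["image"],(240,180,340,310),4.5,"pics/c11.png")
E
```

```text
time: 29.65
eef_pos: [0.6471, 0.2473, 0.1893]
tcp_rot: [0.693, 0.721, -0.001, -0.0]
contact_force: [0.1, -0.0, 0.2]
opening: 1.001
finger_force: 0.0
t=29.6 shift [  1.3   1.1 116.3] turn [-0.0012  0.0006 -0.002 ] open 85.1
```

View pics/c11.png

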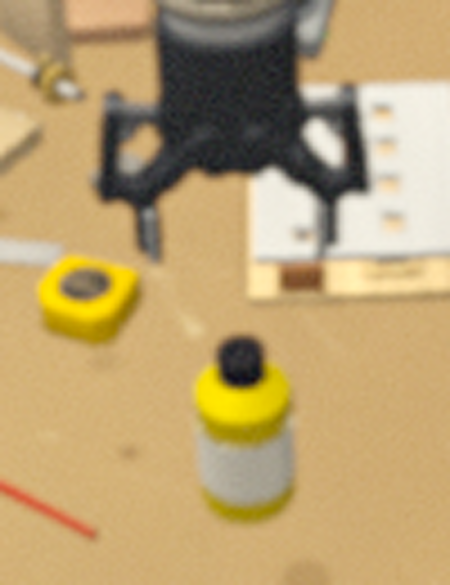

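The open fingers at crop (150,240) and (328,230) are centred over the bottle, whose cap is at (241,360). Descending to grasp.

```bash
python3 -m jog '[[0,1,1,30,0,0,0],[0,1,1,60,0,0,0],[0,1,1,85,0,0,0],[0,1,1,105,0,0,0],[0,1,1,116,0,0,0],[0,1,1,116,0,0,0],[0,1,1,116,0,0,0]]'; python3 -m jog '[[0.5,0,0,0,0,0,0],[0.5,0,0,0,0,0,0],[0.5,0,0,0,0,0,0],[0.5,0,0,0,0,0,0],[0.5,0,0,0,0,0,0],[0.5,0,0,0,0,0,0],[0.5,0,0,0,0,0,0]]' 60
```

```text
time: 30.4
eef_pos: [0.6486, 0.2497, 0.0748]
tcp_rot: [0.692, 0.722, 0.001, 0.0]
contact_force: [0.0, -0.4, 0.8]
opening: 0.999
finger_force: 0.0
time: 31.1
eef_pos: [0.6495, 0.2506, 0.0761]
tcp_rot: [0.692, 0.722, 0.002, 0.001]
contact_force: [0.1, -0.5, 5.7]
opening: 0.659
finger_force: 64.8
```

```bash
python3 -m jog '[[0.5,0,0,-30,0,0,0],[0.5,0,0,-70,0,0,0],[0.5,0,0,-110,0,0,0],[0.5,0,0,-110,0,0,0],[0.5,0,0,-110,0,0,0]]'; python3 -c "
from h import *
go(.653,-.2758,.18,92.4)"
```

```text
time: 31.6
eef_pos: [0.6479, 0.2503, 0.1838]
tcp_rot: [0.692, 0.722, 0.0, 0.0]
contact_force: [-0.5, 0.0, -3.3]
opening: 0.66
finger_force: 64.7
t=31.6 shift [-525.9  -17.     3.8] turn [ 0.0003 -0.0001  0.0002] open 56.1
```

```bash
python3 -m jog '[[0.5,-45,-1,3,0,0,0],[0.5,-90,-3,3,0,0,0],[0.5,-135,-5,3,0,0,0],[0.5,-180,-6,3,0,0,0],[0.5,-225,-7,3,0,0,0],[0.5,-270,-9,3,0,0,0],[0.5,-315,-10,3,0,0,0],[0.5,-360,-12,3,0,0,0],[0.5,-405,-13,3,0,0,0],[0.5,-450,-15,3,0,0,0],[0.5,-490,-16,3,0,0,0],[0.5,-526,-17,3,0,0,0]]' 80;  python3 -m jog '[[0.5,0,0,0,0,0,0],[0.5,0,0,0,0,0,0]]';python3 - <<'E'
from h import *
go(.653,-.2758,.12,92.4)
d=cam("side"); crop(d["image"],(240,110,380,230),4.5,"pics/c12.png")
E
```

```text
time: 32.8
eef_pos: [0.651, -0.2771, 0.176]
tcp_rot: [0.692, 0.721, -0.001, -0.004]
contact_force: [-0.1, 0.4, -2.4]
opening: 0.652
finger_force: 87.5
time: 33.0
eef_pos: [0.6513, -0.2759, 0.1766]
tcp_rot: [0.693, 0.721, -0.001, -0.003]
contact_force: [-0.3, 0.7, -3.1]
opening: 0.65
finger_force: 87.6
t=33.0 shift [-0.2  2.  56.6] turn [-0.0055 -0.0043 -0.0018] open 55.3
```

View pics/c12.png

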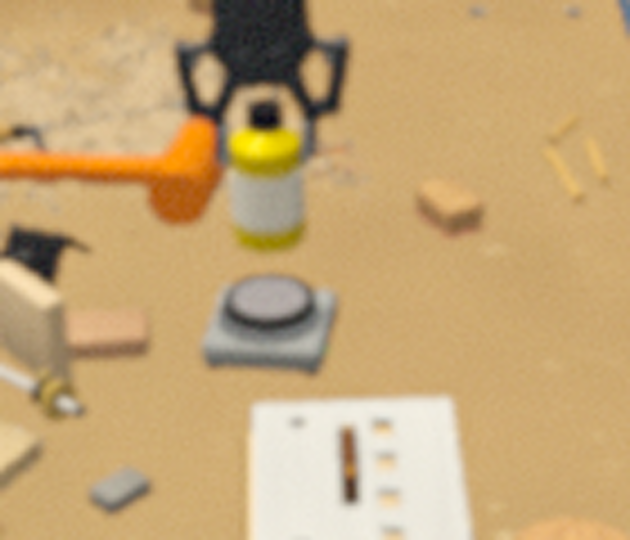

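The bottle is held upright at crop (265,190) above the pad at (268,300). Lowering onto it.

```bash
python3 -m jog '[[0.5,0,2,20,0,0,0],[0.5,0,2,40,0,0,0],[0.5,0,2,50,0,0,0],[0.5,0,2,54,0,0,0],[0.5,0,2,54,0,0,0]]' | grep -E "pos|cont"; python3 -m jog '[[0.5,0,0,2,0,0,0],[0.5,0,0,4,0,0,0],[0.5,0,0,4,0,0,0]]'| grep -E "pos|cont"; python3 -m jog '[[0.5,0,0,2,0,0,0],[0.5,0,0,4,0,0,0],[0.5,0,0,4,0,0,0]]'| grep -E "pos|cont|op"
```

```text
eef_pos: [0.6549, -0.2748, 0.1259]
contact_force: [0.6, -0.3, -2.8]
eef_pos: [0.6554, -0.2761, 0.1234]
contact_force: [-0.6, 1.2, -2.4]
eef_pos: [0.6555, -0.2762, 0.1195]
contact_force: [0.1, -0.3, 0.5]
opening: 0.65
```

```bash
python3 -m jog '[[0.5,0,0,2,0,0,0],[0.5,0,0,4,0,0,0],[0.5,0,0,4,0,0,0]]' | grep -E "pos|cont"; python3 -m jog '[[0.5,0,0,2,0,0,0],[0.5,0,0,4,0,0,0],[0.5,0,0,4,0,0,0]]'| grep -E "pos|cont"; python3 -m jog '[[0.5,0,0,1,0,0,0],[0.5,0,0,2,0,0,0],[0.5,0,0,2,0,0,0]]'| grep -E "pos|cont|op"
```

```text
eef_pos: [0.6555, -0.2762, 0.1156]
contact_force: [-1.7, -0.1, 2.8]
eef_pos: [0.6555, -0.2762, 0.1122]
contact_force: [-3.1, 0.5, 8.2]
eef_pos: [0.6556, -0.2764, 0.1121]
contact_force: [-4.3, 1.3, 12.1]
opening: 0.652
```

```bash
python3 -m jog '[[0.5,0,0,1,0,0,0],[0.5,0,0,1,0,0,0],[0.5,0,0,1,0,0,0],[0.5,0,0,1,0,0,0],[0.5,0,0,1,0,0,0],[0.5,0,0,1,0,0,0],[0.5,0,0,1,0,0,0],[0.5,0,0,1,0,0,0],[0.5,0,0,1,0,0,0],[0.5,0,0,1,0,0,0],[0.5,0,0,1,0,0,0],[0.5,0,0,1,0,0,0]]'
python3 - <<'E'
from h import *
d=cam("side"); crop(d["image"],(240,110,380,230),4.5,"pics/c13.png")
E
```

```text
time: 36.25
eef_pos: [0.6557, -0.2765, 0.1121]
tcp_rot: [0.692, 0.722, -0.0, 0.001]
contact_force: [-5.7, 1.8, 14.7]
opening: 0.658
finger_force: 90.0
```

View pics/c13.png

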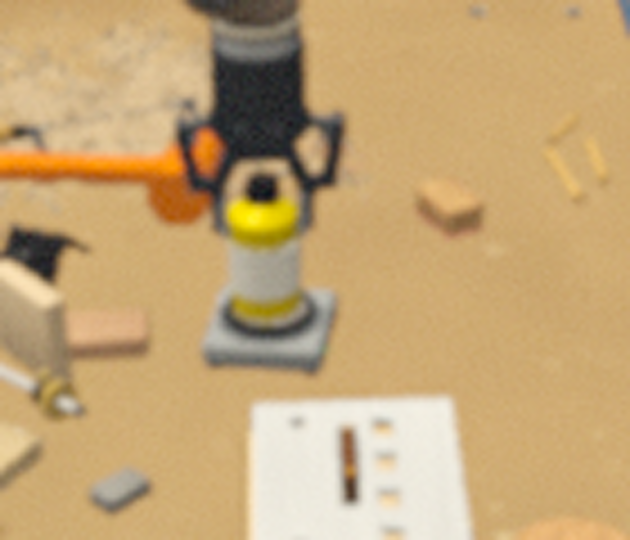

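The bottle stands upright in the middle of the pad, with the pad pressed down near the housing (crop 265,310). Holding a bit longer, then lifting.

```bash
python3 -m jog '[[0.5,0,0,0,0,0,0],[0.5,0,0,0,0,0,0],[0.5,0,0,0,0,0,0],[0.5,0,0,0,0,0,0],[0.5,0,0,0,0,0,0],[0.5,0,0,0,0,0,0],[0.5,0,0,-20,0,0,0],[0.5,0,0,-50,0,0,0],[0.5,0,0,-80,0,0,0],[0.5,0,0,-80,0,0,0],[0.5,0,0,-80,0,0,0]]'
python3 - <<'E'
from h import *
go(.431,.019,.18,92.4)
d=cam("top"); p=proj(d,[[.429,.0193,.005]])[0]; print(p)
m=cv2.cvtColor(d["image"],cv2.COLOR_BGR2GRAY)[215:275,258:320]; m=cv2.resize(m,None,fx=6,fy=6,interpolation=cv2.INTER_CUBIC)
print(cv2.HoughCircles(m,cv2.HOUGH_GRADIENT,1.5,200,param1=60,param2=20,minRadius=75,maxRadius=100))
E
```

```text
time: 37.4
eef_pos: [0.655, -0.2757, 0.1865]
tcp_rot: [0.692, 0.722, 0.0, -0.0]
contact_force: [-0.5, -0.1, -3.3]
opening: 0.657
finger_force: 88.5
t=37.4 shift [ 303.8 -211.4    6.7] turn [-0.0002 -0.0005  0.0001] open 55.8
[288.8010857 245.5566438]
[[[279.75 141.75  94.2 ]]]
```

```bash
python3 -m jog '[[0.5,35,-24,5,0,0,0],[0.5,70,-48,5,0,0,0],[0.5,105,-73,5,0,0,0],[0.5,140,-98,5,0,0,0],[0.5,175,-122,5,0,0,0],[0.5,210,-146,5,0,0,0],[0.5,240,-167,5,0,0,0],[0.5,270,-188,5,0,0,0],[0.5,290,-202,5,0,0,0],[0.5,304,-211,5,0,0,0],[0.5,304,-211,5,0,0,0],[0.5,304,-211,5,0,0,0]]'
python3 - <<'E'
from h import *
im=cv2.imread("pics/top0.png").astype(np.float32); d=cam("top"); im=cv2.GaussianBlur(im,(5,5),0)
a=im[...,2]-im[...,1]; t=np.median(a[228:264,240:265]); 
for k in blobs(a>(t+a[238:252,282:296].mean())/2,200,(262,224,316,270)): x,y,w,h=k[1][:4]; print(k[0],k[1],plane(d,[k[0],[x+(w-1)/2,y+(h-1)/2]],.005))
go(.431,.019,.11,92.4)
d=cam("side"); crop(d["image"],(290,160,430,290),4.5,"pics/c14.png")
E
```

```text
time: 38.65
eef_pos: [0.4316, 0.0189, 0.182]
tcp_rot: [0.692, 0.722, -0.0, -0.0]
contact_force: [0.6, -0.6, -2.7]
opening: 0.656
finger_force: 88.4
[288.21827411 246.04399323] [275 233  28  27 591] [[0.42731181 0.0213163 ]
 [0.42746497 0.0203387 ]]
t=38.7 shift [ 0.6 -0.9 72.4] turn [-0.0003  0.0003 -0.0001] open 55.3
```

View pics/c14.png

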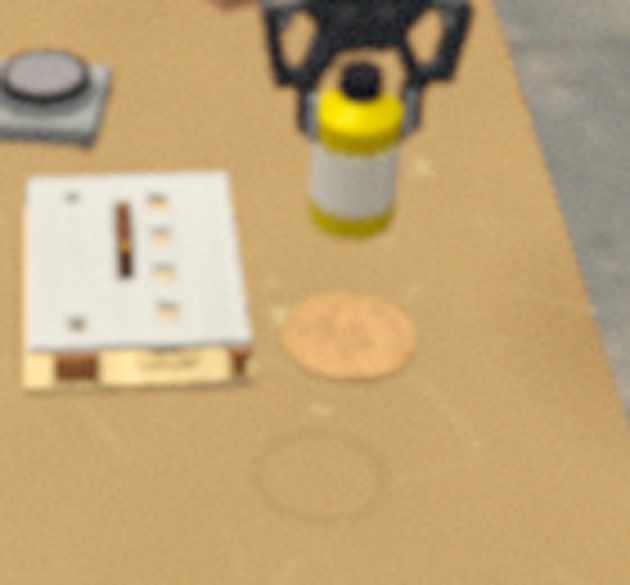

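The bottle is upright above the coaster (crop 350,335), the pad is back up, and the mask is still home. Lowering.

```bash
python3 -m jog '[[0.5,1,-2,30,0,0,0],[0.5,1,-3,60,0,0,0],[0.5,1,-3,80,0,0,0],[0.5,1,-3,92,0,0,0],[0.5,1,-3,97,0,0,0],[0.5,1,-3,97,0,0,0],[0.5,1,-3,97,0,0,0]]' | grep -E "pos|cont|rot"; python3 -m jog '[[0.5,0,0,1,0,0,0],[0.5,0,0,2,0,0,0],[0.5,0,0,2,0,0,0]]'| grep -E "pos|cont"; python3 -m jog '[[0.5,0,0,1,0,0,0],[0.5,0,0,2,0,0,0],[0.5,0,0,2,0,0,0]]'| grep -E "pos|cont|op"
```

```text
eef_pos: [0.4297, 0.0195, 0.0869]
tcp_rot: [0.692, 0.722, 0.001, 0.001]
contact_force: [0.3, -0.1, -2.8]
eef_pos: [0.4288, 0.0198, 0.0842]
contact_force: [-0.3, -0.1, -2.6]
eef_pos: [0.4284, 0.0199, 0.0816]
contact_force: [0.6, 0.0, -2.7]
opening: 0.653
```

```bash
python3 -m jog '[[0.5,0,0,0.5,0,0,0],[0.5,0,0,1,0,0,0],[0.5,0,0,1,0,0,0]]'| grep -E "pos|cont"; python3 -m jog '[[0.5,0,0,0.5,0,0,0],[0.5,0,0,0.5,0,0,0]]'| grep -E "pos|cont|op"
```

```text
eef_pos: [0.4287, 0.0198, 0.0811]
contact_force: [-0.9, 0.5, 0.9]
eef_pos: [0.4287, 0.0198, 0.0811]
contact_force: [-3.3, 0.3, 5.5]
opening: 0.652
```

```bash
python3 -m jog '[[0.25,0,0,0,0,0,0],[0.1,0,0,0,0,0,0],[0,0,0,0,0,0,0],[0,0,0,0,0,0,0],[0,0,0,0,0,0,0],[0,0,0,-30,0,0,0],[0,0,0,-70,0,0,0],[0,0,0,-110,0,0,0],[0,0,0,-130,0,0,0],[0,0,0,-130,0,0,0]]'; python3 -m jog '[[0,250,0,0,0,0,0],[0,250,0,0,0,0,0],[0,250,0,0,0,0,0],[0,250,0,0,0,0,0],[0,250,0,0,0,0,0],[0,250,0,0,0,0,0],[0,250,0,0,0,0,0],[0,250,0,0,0,0,0]]' | grep pos
python3 - <<'E'
from mk import *
d2=cam("side")
cv2.imwrite("pics/c15.png",cv2.resize(np.hstack([d2["image"][150:270,270:390],d["image"][160:280,260:400]]),None,fx=3,fy=3,interpolation=cv2.INTER_CUBIC))
v2=cv2.cvtColor(d2["image"],cv2.COLOR_BGR2HSV)[...,2]
A=blobs(V<60,20,(270,220,310,262)); B=blobs(v2<60,20,(345,170,390,260))
print([(k[0],k[1]) for k in A],[(k[0],k[1]) for k in B])
for k in A: print(plane(d,[k[0]],.108))
c,P=maskpose(.04,(255,170,350,232)); print("mask",c-JIG)
E
```

```text
time: 41.55
eef_pos: [0.4308, 0.0194, 0.2143]
tcp_rot: [0.692, 0.722, 0.002, 0.004]
contact_force: [-0.1, -0.1, 0.3]
opening: 0.999
finger_force: 0.0
eef_pos: [0.4175, 0.2687, 0.2089]
[] [(array([377.31724138, 204.14827586]), array([358, 184,  32,  47, 580], dtype=int32))]
mask [-4.59915863e-06  1.08572251e-03]
```

View pics/c15.png

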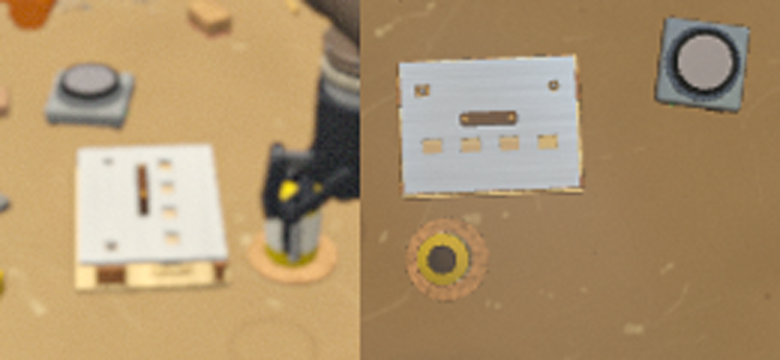

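```bash
python3 -c "
from plant import workorder
print(workorder.sign_off())"
```

```text
the job is handed in; nothing more can be done
None
```

The job is handed in, verdict not shown: the three blanks are in nests 4, 3 and 2, the mask is home over both pins, the pad was held down for over a second and the bottle stands on the coaster, but I viewed 16 pictures against the limit of 14.

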